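# Rock the angle gauge on a round-ended stud to its mark and hold it

### The arm

A 6-joint arm with a two-finger parallel gripper is mounted at the origin on the work surface. World frame = base frame: x ahead of the robot, y to its left, z up, the work surface at z = 0. Lengths are in m, angles in rad, forces in N, time in s.
With the tool pointing down it reaches from about 0.275 to 0.775 m from the base axis. Payload 14.6 kg.
Tool frame: the origin (TCP) lies at the centre of the arm's flange, where the gripper is bolted on; the fingertips stand 173 mm ahead of it and the grasp point (between the pads) lies robot.tcp_to_grasp ahead of it (robot.tcp_to_grasp is the distance from the TCP to the grasp point, in m); z points along the fingers, y is the direction in which the jaws open and shut (so a half turn about z gives the same grasp; the last joint's range is limited). The gripper opens to 85 mm and grips with 20 to 120 N. Pads are 22 mm wide; open, the fingers measure 114 mm over their backs; the gripper's body (76 mm by 85 mm) begins 54 mm behind the grasp point. The pads swing forward as they close: fully open they stand 13 mm farther back than shut.
Start: joints at [-1.372, 0.263, -0.048, 1.259, 0, 1.415], TCP at [0.182, -0.492, 0.405] pointing down, gripper open.
Joint ranges: [-2.65, 2.65], [-0.89, 1.7], [-1.18, 1.37], [-2.13, 2.11], [-1.35, 1.29], [-3.14, 3.14]. Speed limits (rad/s): [1.89, 1.89, 2.57, 2.79, 3.14, 3.14].

### API

Orientations are given as a unit quaternion [w, x, y, z].
In Python, from cell import robot gives the robot as it stands.
- The arm moves only by the tool move_arm, never from a script. Its argument "moves" is one flat list of numbers, 7 for each row, row after row: the shift along the tool's x, y, z in cm, then the turn, a rotation vector about the tool's x, y, z in degrees, then the finger opening in cm, from 0 to 8.54. In form: [tx, ty, tz, ax, ay, az, grip, tx, ty, tz, ax, ay, az, grip, ...]. A call has 1 to 20 rows; each row shifts and turns the commanded pose from where the row before left it, along the tool's axes as they then stand; what a row does not reach is not made up. A row lasts 1/10 s, in which the tool goes at most 50 mm and 8.59 degrees, less where a joint would pass 70% of its speed; a pose out of reach is approached as far as the arm can. A call with a gripper value outside its range is refused whole. The fingers move at their own pace and stop on an object; "squeeze" is the grip in N (left out, the last holds). Time passes only in rows, so rows that do not move let the fingers close. It gives the time, the measured TCP pose, the force and the opening at its end, in the units of the state.
- robot.observe(): the state, without advancing time (a new reading comes with each control period).
- robot.get_image(name): name is "scene" or "top"; returns a dict with "pixels" (480x640x3 uint8, red, green, blue), "mtx" (3x3 intrinsics, pixels), "distortion" ([k1, k2, p1, p2, k3] as OpenCV has them; the pictures are not rectified), "R" (3x3) and "t" (3): a world point X has camera coordinates R X + t. Camera axes: x right, y down, z forward; pixel columns grow to the right and rows downward; lengths in m; the calibration is good to about 2 mm. A picture is of the moment at which its call begins. There is no depth.
- robot.job_done(): hands the job in, once; it reports no verdict.
The state is a dict: "t": time; "joints": joint angles; "joint_velocities": joint speeds; "joint_torque": joint torques, N m; "position": TCP position; "eef_rot": TCP orientation; "ft_force": force on the tool from outside, world axes, zero at the start; "ft_torque": the same for the moment, N m; "grip_width": finger opening in m.
Only numpy, scipy, OpenCV 4.12 (cv2) and the standard library are available. Lean on these libraries where they do the work, as an engineer would, in place of code of your own. Each camera call takes 0.05 s, during which the arm holds its last target.

### The job

I want to scribe a slanted cut on the round-ended wooden stud that is screwed to the small board. Take the wooden angle gauge by its top block, stand it upright and level on top of the stud, centred, its foot square across the stud (the foot's long way over the stud's 80 mm width), then rock it sideways on the stud until its hanging pointer settles on the small steel mark at the rim of the dial. Finish while holding it there, gripped, still and resting on the stud - do not let go - and leave the other things on the bench where they are.

Things in the scene. Friction and masses are not known exactly. Their poses are not given: they have to be found in the camera images.
- gauge: Loose dark-wood angle gauge, about 0.46 kg, standing on the bench. Foot 44 (x) x 110 (y) x 12 mm; upright dial board 104 mm wide, to 125 mm high, paper dial on its +x face, ticks every 5 degrees; on top a grip block 24 (x) x 32 (y) mm, 124 to 176 mm above the underside. Origin: centre of the foot's underside; z up, x out of the dial (within 0.4 rad of world +x at start), y along the foot.
- gauge_foot (a point): Centre of the foot's underside (the gauge's origin).
- gauge_grip (a point): Middle of the grip block, 152 mm above the underside on the gauge's z axis.
- pointer (a joint): Pointer angle (rad) about the gauge's x: hangs freely from a pin 115 mm above the underside, always plumb once settled (swings with a 0.6 s period, dies out in 2 s). 0 when the gauge is level. Positive: tip on the gauge's +y side, as when the gauge's top is leaned to its own +y; it then reads the lean angle.
- mark (a joint): Mark angle (rad), measured like the pointer's: a steel tag 14 mm wide at the dial's lower rim with its point towards the pin, always on the gauge's +y side, 0.2 to 0.4. Stiff, stays as set. Pointer on mark: both joints read the same.
- pointer_tip (a point): Lower tip of the steel pointer, 85 mm below the pin; it has a round bob 58 mm below the pin. Its z axis runs from the tip to the pin.
- mark_tip (a point): Point of the steel mark, 86.5 mm from the pin. Its z axis runs from the mark to the pin.
- stud: Fixed stub of round-ended wooden post, 45 (x) x 80 mm (y), on a 120 x 120 x 10 mm board. Origin: centre of the board's underside, z up, within 0.25 rad of world. Top: half round, radius 40 about an axis along x at z = 40 mm (80 mm high); a knot makes its +y side uneven: radius 25 about an axis along x at y = 15, z = 53 mm. A level foot rests on the middle, leaned to +y over 0.14 rad on the knot.
- stud_top (a point): Middle of the stud's top, 80 mm above the bench.
- joist: Bystander: loose square-edged joist offcut with a flat top, 60 x 95 x 45 mm high.
- pencil: Bystander: flat pencil, 150 x 14 x 8 mm, lying along x.
- glue: Bystander: glue jar, 44 mm across, 75 mm high.
- roller: Bystander: square wooden bar, 140 x 20 x 20 mm, lying along x.
- bowl: Bystander: white bowl, 100 mm across, 40 mm high.
- tray: Bystander: open cardboard tray, 100 x 160 x 30 mm.
- driver: Bystander: screwdriver.
- tape: Bystander: tape roll, 90 mm across, 18 mm high.
There are look-alikes about, which are no part of the job. What is shaped like the gauge but red is not meant.

How it is judged:
On the way, in this order (a step that is already met when the one before it is completed fails the run):
1. the gauge, gripped, stands level on the stud (within 0.1 rad), centred and square across it (contact force between gauge and stud above 0.5 N and horizontal distance between gauge_foot and stud_top below 0.04 m and angle between the x axis of gauge and the x axis of stud, either way round below 0.26 rad and contact force between the fingers and gauge above 2 N and angle between gauge's own z axis and vertical below 0.1 rad), for 0.2 s.
2. the gauge, still on the stud, is rocked until the pointer settles on the mark (contact force between gauge and stud above 0.5 N and horizontal distance between gauge_foot and stud_top below 0.04 m and angle between the x axis of gauge and the x axis of stud, either way round below 0.26 rad and contact force between the fingers and gauge above 2 N and angle between the z axis of pointer_tip and the z axis of mark_tip, either way round below 0.05 rad and angle between pointer_tip's own z axis and vertical below 0.06 rad and velocity of joint pointer between -0.25 and 0.25 rad/s), for 0.3 s.
At the end, for the whole second after the job is handed in: Gauge gripped (>2 N), foot on the stud (>0.5 N), its centre within 40 mm of the stud's middle in plan and above 50 mm, square within 0.26 rad, leaned >0.12 rad; pointer within 0.05 rad of the mark, 0.06 of plumb, <0.25 rad/s; gauge <20 mm/s, clear of the joist offcut (all of step 2 and height (world z) of gauge_foot above 0.05 m and angle between gauge's own z axis and vertical above 0.12 rad and contact force between gauge and joist below 0.1 N and linear speed of gauge below 0.02 m/s); the arm keeps its last pose, push and grip.
It fails at once if a bystander is shifted more than 30 mm (distance of any of joist, pencil, glue, roller, bowl, tray, driver, tape from where it was at the start of the episode above 0.03 m).
It fails at once if the gauge is tipped over (leaned more than 0.8 rad) (angle between gauge's own z axis and vertical above 0.8 rad).
It also fails if it takes over 54 s, if anything falls off the work surface, if the arm or the gripper's body presses on something with over 40 N, if the wrist force passes 120 N, or if a joint passes its speed limit or range.

## Working session

There is one attempt and no reset: what is moved stays moved. The work goes in short steps, Python scripts to look and compute and a tool call to move; the robot and the scene stay as the last step left them, time stands still between calls to the robot, and variables do not carry over. Pictures are saved under pics/ and viewed, and the job is handed in when it is done.

Besides the shell and the picture viewer there is one more tool, called after ">>>" as name(argument=value, ...) on one line, values as JSON. move_arm: Moves the arm, as the interface text tells. Its arguments: {"type":"object","properties":{"moves":{"type":"array","items":{"type":"number"}},"squeeze":{"type":"number"}},"required":["moves"]}

```bash
ls; mkdir -p pics
python3 - <<'E'
from cell import robot
import cv2,pickle
print(robot.observe(), robot.tcp_to_grasp)
for n in("scene","top"):
    d=robot.get_image(n); pickle.dump(d,open(f"{n}0.pkl","wb"))
    cv2.imwrite(f"pics/{n}0.png",d["pixels"][:,:,::-1]); print(n,d["mtx"],d["distortion"],d["R"],d["t"])
E
```

```text
pics
{'t': 0.0, 'joints': array([-1.37228573e+00,  2.63532960e-01, -4.88926964e-02,  1.25937154e+00,
        4.43761648e-06,  1.41548594e+00]), 'joint_velocities': array([-0.00085204, -0.00140098, -0.00183297,  0.0022891 , -0.00025922,
       -0.00017671]), 'joint_torque': array([-8.38361721e-04, -6.37618303e+01,  3.84569299e+01,  1.35138561e-02,
       -3.03156112e-04,  8.98151740e-07]), 'position': array([ 0.18188102, -0.4924138 ,  0.40423603]), 'eef_rot': array([-5.00363746e-04,  9.84391987e-01,  1.75989106e-01, -8.59026510e-06]), 'ft_force': array([-0.37039128,  0.26821372, -0.53631111]), 'ft_torque': array([ 0.03497394, -0.03408236,  0.05159497]), 'grip_width': 0.08540155914971281} 0.1547
scene [[576.8837731   0.        318.5209286]
 [  0.        576.8837731 239.7471472]
 [  0.          0.          1.       ]] [-0.17361898  0.          0.          0.          0.        ] [[-0.86014442  0.51000803 -0.00658693]
 [ 0.33742042  0.55929065 -0.75719313]
 [-0.38249056 -0.65351801 -0.65315785]] [ 0.46237299 -0.13880109  1.62564693]
top [[469.15176706   0.         321.06586232]
 [  0.         469.15176706 234.56363607]
 [  0.           0.           1.        ]] [-0.06670302  0.          0.          0.          0.        ] [[-2.55743548e-02 -9.99672467e-01  9.54875571e-04]
 [-9.97112816e-01  2.54405321e-02 -7.15458719e-02]
 [ 7.14981457e-02 -2.78185818e-03 -9.97436853e-01]] [0.03133282 0.56951061 0.99113058]
```

View pics/scene0.png

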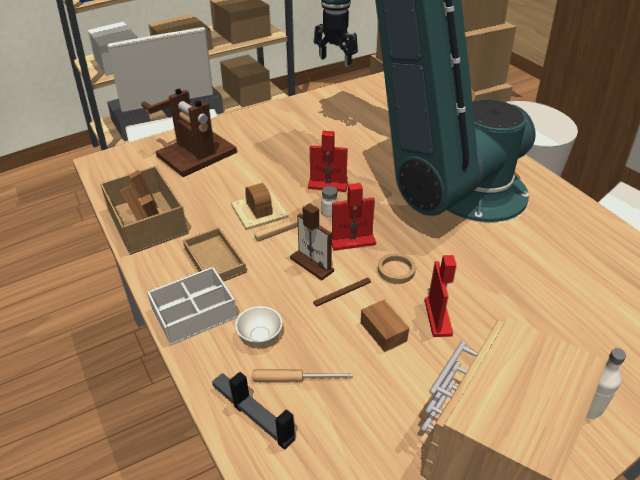

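View pics/top0.png

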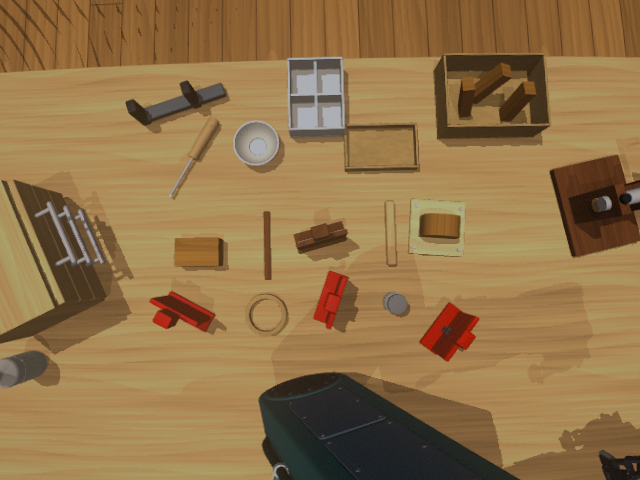

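Candidates, scene view: the dark-wood one at (312,240) and red look-alikes at (328,162), (353,217) and (440,298). I choose the dark-wood one; the stud is at (260,200). Next, close crops to check.

Run:
```python
import cv2,numpy as np
s=cv2.imread("pics/scene0.png");t=cv2.imread("pics/top0.png")
cv2.imwrite("pics/c1.png",cv2.resize(s[195:285,280:380],None,fx=6.5,fy=6.5,interpolation=cv2.INTER_CUBIC))
cv2.imwrite("pics/c2.png",cv2.resize(s[170:240,225:310],None,fx=8,fy=8,interpolation=cv2.INTER_CUBIC))
cv2.imwrite("pics/c3.png",cv2.resize(t[190:270,280:480],None,fx=4,fy=4,interpolation=cv2.INTER_CUBIC))
```

```text
(no output)
```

View pics/c1.png

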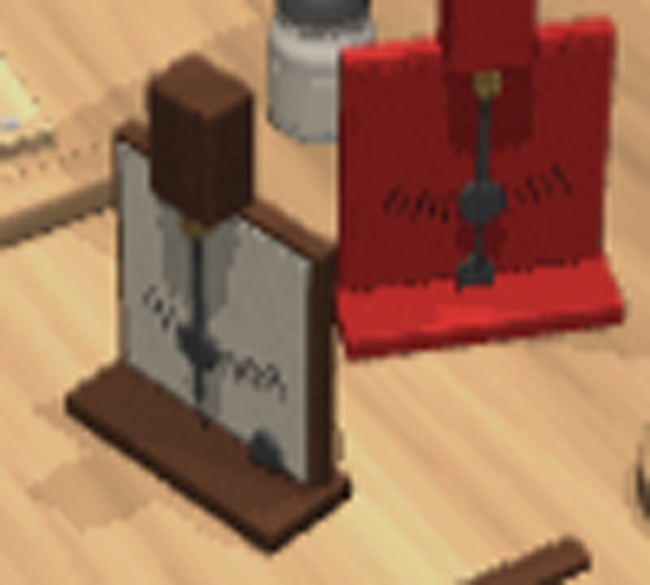

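View pics/c2.png

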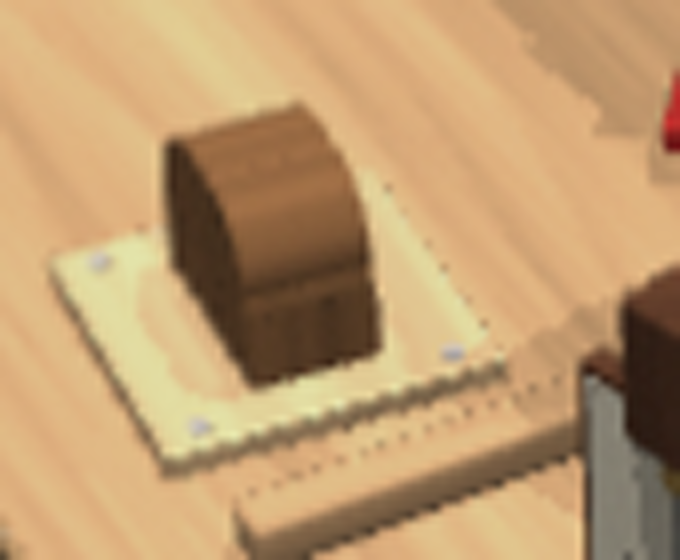

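View pics/c3.png

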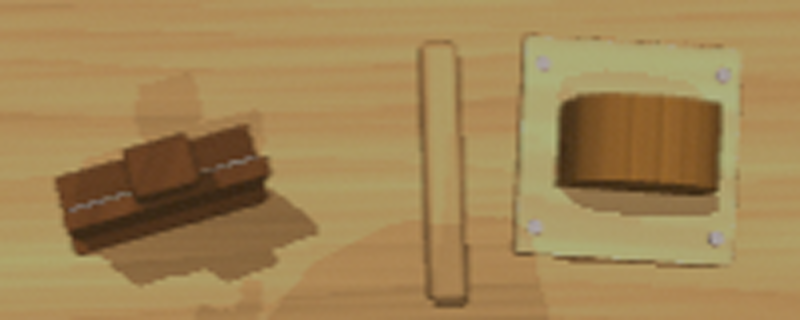

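```bash
cat > h.py <<'E'
import numpy as np,cv2,pickle
from scipy.optimize import least_squares
from scipy.spatial.transform import Rotation as Ro
def load(n): return pickle.load(open(n,"rb"))
def proj(d,P):
    return cv2.projectPoints(np.asarray(P,float).reshape(-1,3),cv2.Rodrigues(d["R"])[0],d["t"],d["mtx"],d["distortion"])[0][:,0]
def crop(pts,s,ox,oy): return (np.asarray(pts,float)+.5)/s-.5+[ox,oy]
def place(q,P): # x,y,yaw
    c,s=np.cos(q[2]),np.sin(q[2]); P=np.asarray(P,float)
    return P@np.array([[c,s,0],[-s,c,0],[0,0,1]])+[q[0],q[1],0]
E
cat > fit.py <<'E'
from h import *
S,T=load("scene0.pkl"),load("top0.pkl")
print("cams",-S["R"].T@S["t"],-T["R"].T@T["t"])
def fit(name,q0,obs):
    f=lambda q:np.concatenate([(proj(d,place(q,P))-u).ravel() for d,P,u in obs])
    r=least_squares(f,q0,loss="soft_l1"); print(name,r.x.round(4)); print(f(r.x).round(1)); return r.x
mm=lambda L:np.array(L)/1000.
g=fit("gauge",[.45,0,.1],[
 (S,mm([[22,-55,12],[22,55,12],[22,55,0],[-22,55,12],[12,16,176],[12,-16,176],[-12,16,176]]),
   crop([(68,400),(270,530),(272,553),(350,483),(208,112),(150,80),(252,88)],6.5,280,195)),
 (T,mm([[12,16,176],[12,-16,176],[-12,-16,176],[-12,16,176]]),crop([(123,150),(182,133),(200,182),(140,200)],4,280,190))])
s=fit("stud",[.5,-.3,0],[
 (T,mm([[60,60,10],[60,-60,10],[-60,-60,10],[-60,60,10]]),crop([(525,36),(742,47),(735,264),(516,252)],4,280,190)),
 (S,mm([[60,-60,10],[60,60,10],[-60,60,10]]),crop([(50,262),(168,463),(505,362)],8,225,170))])
np.save("g0.npy",g);np.save("s0.npy",s)
mk=lambda a:[.004,.0865*np.sin(a),.115-.0865*np.cos(a)]
for xx in (3,6,9):
  for a in(.2,.25,.3,.35,.4):
    p=place(g,[[xx/1000,.0865*np.sin(a),.115-.0865*np.cos(a)]]); u=proj(S,p)[0]; print(xx,a,((u-[280,195]+.5)*6.5-.5).round(0))
  print("pin",((proj(S,place(g,[[xx/1000,0,.115]]))[0]-[279.5,194.5])*6.5).round(), "tip",((proj(S,place(g,[[xx/1000,0,.03]]))[0]-[279.5,194.5])*6.5).round())
# overlay
for d,n in((S,"scene"),(T,"top")):
    im=cv2.resize(d["pixels"][:,:,::-1].copy(),None,fx=4,fy=4,interpolation=cv2.INTER_CUBIC)
    def L(q,P,c):
        u=((proj(d,place(q,mm(P)))+.5)*4-.5).astype(int); cv2.polylines(im,[u.reshape(-1,1,2)],True,c,1)
    for z in(0,12): L(g,[[22,55,z],[22,-55,z],[-22,-55,z],[-22,55,z]],(0,255,0))
    for z in(124,176): L(g,[[12,16,z],[12,-16,z],[-12,-16,z],[-12,16,z]],(255,255,0))
    for z in(0,10): L(s,[[60,60,z],[60,-60,z],[-60,-60,z],[-60,60,z]],(0,255,0))
    for x in(-22.5,22.5):
        th=np.linspace(0,np.pi/2-.0,20)
        ar=[[x,-40,10],[x,-40,40]]+[[x,-40*np.cos(t),40+40*np.sin(t)] for t in th]+[[x,15+25*np.sin(t),53+25*np.cos(t)] for t in th]+[[x,40,10]]
        L(s,ar,(0,0,255))
    o=(220,165) if n=="scene" else (285,190)
    cv2.imwrite(f"pics/ov_{n}.png",im[o[1]*4:o[1]*4+480,o[0]*4:o[0]*4+760])
E
python3 fit.py
```

```text
cams [1.06633648 0.90420576 0.95975044] [0.49780364 0.01959109 1.02930638]
gauge [0.5658 0.0174 0.2365]
[-0.  -1.1  0.4  1.4  0.1  1.5  1.3 -0.5  0.6  1.3 -0.4 -0.1  1.6  0.3
  0.4 -0.3  2.5 -0.6  1.4 -0.2 -0.5 -0.2]
stud [ 0.5817 -0.2384 -0.0847]
[ 0.5 -0.7  0.3 -0.1  0.  -0.   0.3 -0.2  0.3  0.5  0.7  0.4  0.9  0.2]
3 0.2 [237. 426.]
3 0.25 [245. 430.]
3 0.3 [253. 433.]
3 0.35 [261. 436.]
3 0.4 [269. 438.]
pin [202. 226.] tip [205. 404.]
6 0.2 [231. 430.]
6 0.25 [239. 434.]
6 0.3 [247. 437.]
6 0.35 [255. 439.]
6 0.4 [263. 442.]
pin [195. 230.] tip [199. 408.]
9 0.2 [225. 434.]
9 0.25 [233. 438.]
9 0.3 [241. 441.]
9 0.35 [249. 443.]
9 0.4 [257. 446.]
pin [189. 234.] tip [193. 412.]
```

View pics/ov_scene.png

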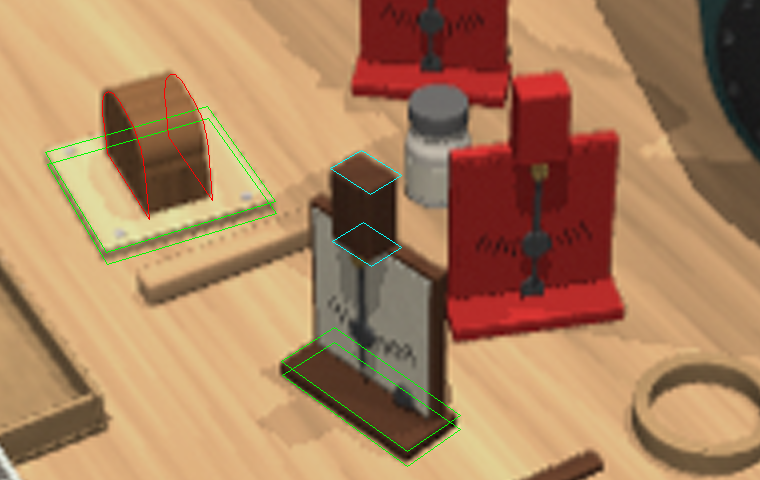

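View pics/ov_top.png

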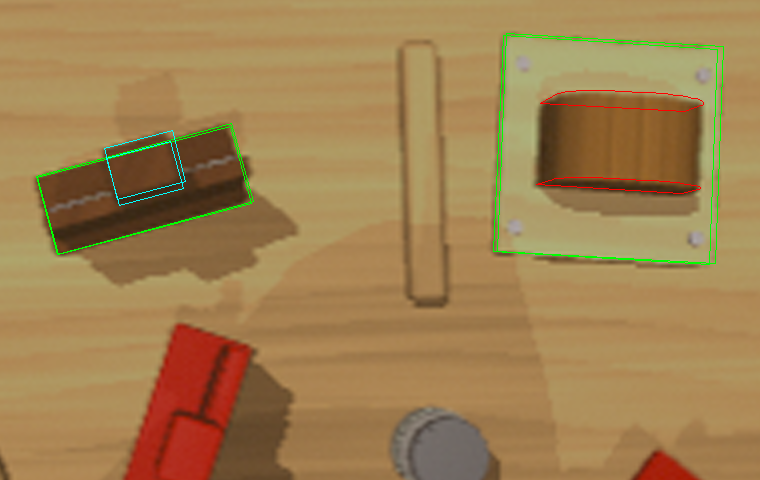

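The overlay fits both objects to about 1–2 px (2–3 mm). The gauge is at (0.566, 0.017) with yaw 0.24. The stud is at (0.582, -0.238) with yaw -0.085. Next: work out the approach.

```bash
cat >> h.py <<'E'
def tool(yaw,lean=0): # tool rotation when gripping gauge with given yaw & lean to its +y (tool x = gauge x, tool y=-gauge y, z=-gauge z)
    return Ro.from_euler("z",yaw)*Ro.from_rotvec([-lean,0,0])*Ro.from_rotvec([np.pi,0,0])
def cur(o): q=o["eef_rot"]; return Ro.from_quat([q[1],q[2],q[3],q[0]])
def need(o,p,R): # shift in tool axes cm (current), turn deg
    r=cur(o); print("shift cm",(r.inv().apply(np.array(p)-o["position"])*100).round(2),"turn deg",np.degrees((r.inv()*R).as_rotvec()).round(2))
    a=r.inv()*R; print(" shift in turned axes cm",(R.inv().apply(np.array(p)-o["position"])*100).round(2))
def fmt(o):
    g=cur(o)*Ro.from_rotvec([np.pi,0,0]); z=g.apply([0,0,1]); x=g.apply([1,0,0])
    print("t %.2f"%o["t"],"pos",o["position"].round(4),"yaw %.4f"%np.arctan2(x[1],x[0]),"z",z.round(4),"F",o["ft_force"].round(2),"M",o["ft_torque"].round(2),"w %.4f"%o["grip_width"])
E
python3 - <<'E'
from h import *; from cell import robot
o=robot.observe();fmt(o);g=np.load("g0.npy")
need(o,[g[0],g[1],.407],tool(g[2]))
E
```

```text
t 0.10 pos [ 0.1819 -0.4924  0.4043] yaw 0.3538 z [ 2.e-04 -8.e-04  1.e+00] F [ 0.37  0.23 -0.19] M [-0.    0.02 -0.02] w 0.0855
shift cm [ 53.67 -34.52  -0.23] turn deg [-0.05 -0.    6.72]
 shift in turned axes cm [ 49.26 -40.56  -0.27]
```

>>> move_arm(moves=[0,0,0,0,0,6.7,8.5,1.3,-1.1,0,0,0,0,8.5,2.7,-2.2,0,0,0,0,8.5,2.7,-2.2,0,0,0,0,8.5,2.7,-2.2,0,0,0,0,8.5,2.7,-2.2,0,0,0,0,8.5,2.7,-2.2,0,0,0,0,8.5,2.7,-2.2,0,0,0,0,8.5,2.7,-2.2,0,0,0,0,8.5,2.7,-2.2,0,0,0,0,8.5,2.7,-2.2,0,0,0,0,8.5,2.7,-2.2,0,0,0,0,8.5,2.7,-2.2,0,0,0,0,8.5,2.7,-2.2,0,0,0,0,8.5,2.7,-2.2,0,0,0,0,8.5,2.7,-2.2,0,0,0,0,8.5,2.7,-2.2,0,0,0,0,8.5,2.7,-2.2,0,0,0,0,8.5,2.7,-2.2,0,0,0,0,8.5,1.3,-1.1,0,0,0,0,8.5])

```text
t: 2.1
position: [0.561, 0.0089, 0.4043]
eef_rot: [-0.0, 0.993, 0.12, -0.0]
ft_force: [0.7, -0.3, -0.3]
grip_width: 0.0849
```

Run:
```python
from h import *; from cell import robot
o=robot.observe();fmt(o);g=np.load("g0.npy")
need(o,[g[0],g[1],.307],tool(g[2]))
d=robot.get_image("top");d2=robot.get_image("scene")
cv2.imwrite("pics/a1.png",np.hstack([cv2.resize(d["pixels"][170:300,250:400],(800,693))[:,:,::-1]])[:600]); cv2.imwrite("pics/a2.png",cv2.resize(d2["pixels"][120:300,220:420],(660,594))[:,:,::-1])
```

```text
t 2.10 pos [0.561  0.0089 0.4043] yaw 0.2411 z [ 5.e-04 -4.e-04  1.e+00] F [ 0.67 -0.31 -0.3 ] M [-0.02 -0.   -0.02] w 0.0849
shift cm [ 0.66 -0.7   9.73] turn deg [-0.03  0.02  0.26]
 shift in turned axes cm [ 0.66 -0.71  9.73]
```

View pics/a2.png

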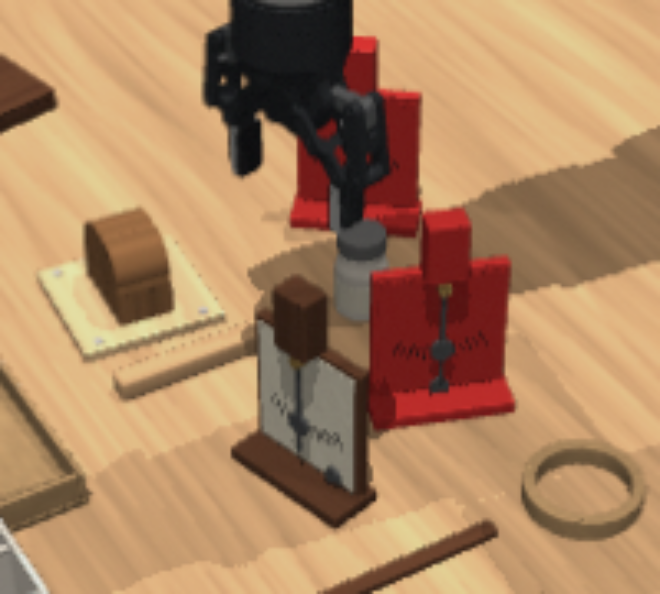

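>>> move_arm(moves=[0.7,-0.7,0.7,0,0,0,8.5,0,0,2,0,0,0,8.5,0,0,2,0,0,0,8.5,0,0,2,0,0,0,8.5,0,0,1.5,0,0,0,8.5,0,0,1,0,0,0,8.5,0,0,0.5,0,0,0,8.5,0,0,0,0,0,0,8.5,0,0,0,0,0,0,8.5])

```text
t: 3.1
position: [0.5657, 0.0146, 0.3082]
eef_rot: [0.0, 0.993, 0.118, 0.0]
ft_force: [0.0, 0.0, 0.6]
grip_width: 0.0847
```

Run:
```python
from h import *; from cell import robot
o=robot.observe();fmt(o);g=np.load("g0.npy")
need(o,[g[0],g[1],.307],tool(g[2]))
d=robot.get_image("top");d2=robot.get_image("scene")
cv2.imwrite("pics/b1.png",cv2.resize(d["pixels"][170:300,250:400],(690,598))[:,:,::-1]); cv2.imwrite("pics/b2.png",cv2.resize(d2["pixels"][150:290,250:390],(600,600),interpolation=cv2.INTER_CUBIC)[:,:,::-1])
```

```text
t 3.10 pos [0.5657 0.0146 0.3082] yaw 0.2367 z [-7.e-04  1.e-04  1.e+00] F [0.01 0.01 0.56] M [-0.02  0.01 -0.03] w 0.0847
shift cm [ 0.07 -0.27  0.12] turn deg [ 0.02 -0.04  0.01]
 shift in turned axes cm [ 0.07 -0.27  0.12]
```

View pics/b2.png

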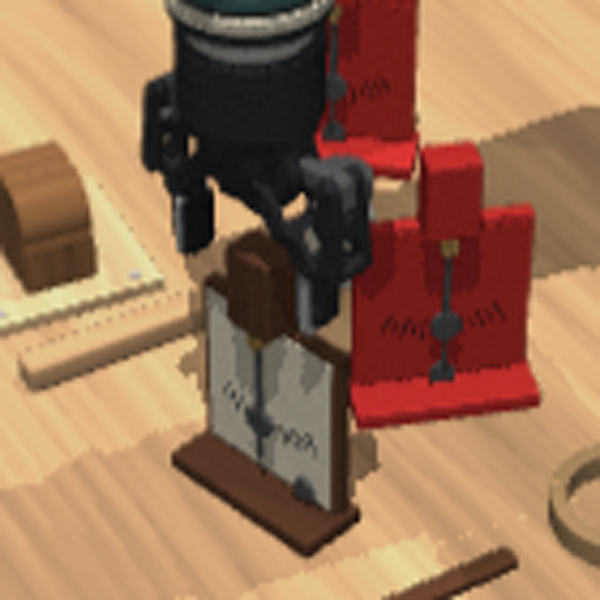

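View pics/b1.png

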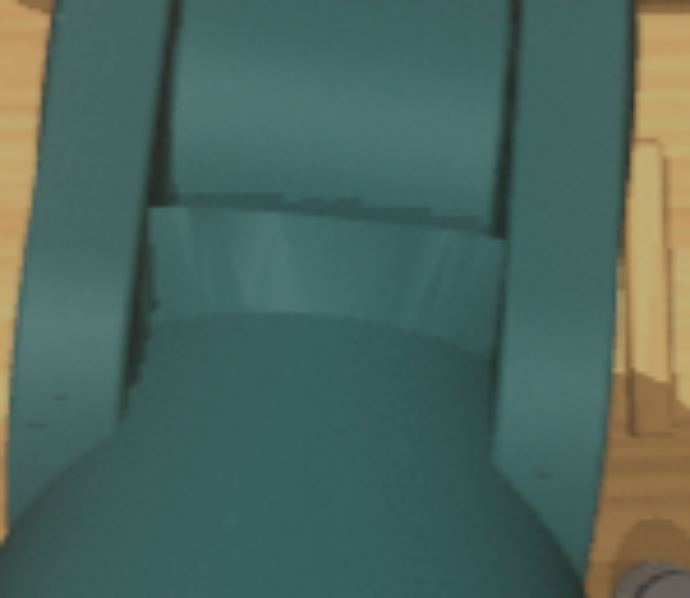

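The open fingers straddle the block; the pad bottoms at (195,250) and (318,325) have their midpoint on the block, near (260,287). Now I centre and close.

>>> move_arm(moves=[0,-0.2,0,0,0,0,8.5,0,0,0,0,0,0,6,0,0,0,0,0,0,4.5,0,0,0,0,0,0,3.5,0,0,0,0,0,0,2.5,0,0,0,0,0,0,2.5,0,0,0,0,0,0,2.5,0,0,0,0,0,0,2.5], squeeze=70)

```text
t: 4.0
position: [0.5651, 0.0168, 0.3077]
eef_rot: [-0.0, 0.993, 0.118, 0.0]
ft_force: [-1.3, 3.5, 3.0]
grip_width: 0.0314
```

Run:
```python
from h import *; from cell import robot
o=robot.observe();fmt(o);g=np.load("g0.npy")
d2=robot.get_image("scene")
cv2.imwrite("pics/b3.png",cv2.resize(d2["pixels"][150:290,250:390],(600,600),interpolation=cv2.INTER_CUBIC)[:,:,::-1])
```

```text
t 4.00 pos [0.5651 0.0168 0.3077] yaw 0.2370 z [-1.e-04 -4.e-04  1.e+00] F [-1.33  3.53  3.01] M [0.69 0.1  0.05] w 0.0314
```

View pics/b3.png

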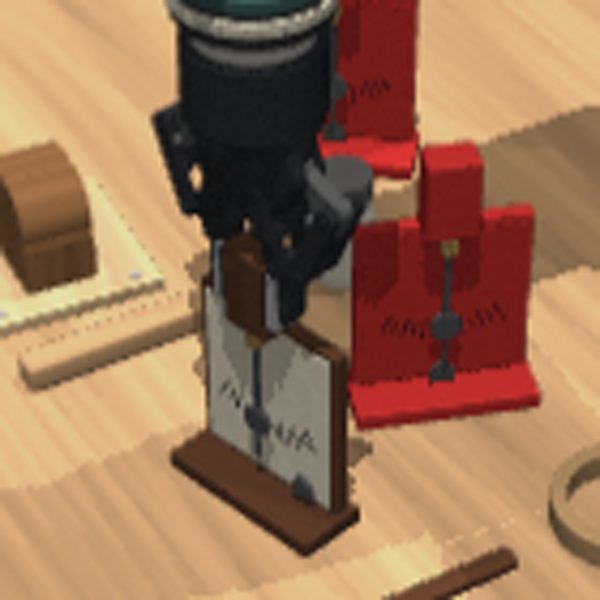

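>>> move_arm(moves=[0,0,-0.5,0,0,0,2.5,0,0,-1,0,0,0,2.5,0,0,-2,0,0,0,2.5,0,0,-2,0,0,0,2.5,0,0,-2,0,0,0,2.5,0,0,-2,0,0,0,2.5,0,0,-1.5,0,0,0,2.5,0,0,0,0,0,3.7,2.5,0,0,0,0,0,3.7,2.5,0,0,0,0,0,3.7,2.5,0,0,0,0,0,3.7,2.5,0,0,0,0,0,3.7,2.5,0,0,0,0,0,0,2.5,0,0,0,0,0,0,2.5])

```text
t: 5.45
position: [0.5651, 0.0166, 0.418]
eef_rot: [0.0, 0.999, -0.042, 0.0]
ft_force: [0.5, 0.3, -3.5]
grip_width: 0.0315
```

Run:
```python
from h import *; from cell import robot
o=robot.observe();fmt(o);s=np.load("s0.npy")
need(o,[s[0],s[1],.080+.3077+.03],tool(s[2]))
d2=robot.get_image("scene"); pickle.dump(d2,open("lift.pkl","wb"))
cv2.imwrite("pics/l1.png",cv2.resize(d2["pixels"][110:280,230:400],(600,600),interpolation=cv2.INTER_CUBIC)[:,:,::-1])
```

```text
t 5.45 pos [0.5651 0.0166 0.418 ] yaw -0.0842 z [-1.e-04  3.e-04  1.e+00] F [ 0.5   0.34 -3.51] M [ 0.01  0.02 -0.01] w 0.0315
shift cm [ 3.8  25.26  0.04] turn deg [ 0.01 -0.01  0.03]
 shift in turned axes cm [ 3.81 25.26  0.03]
```

View pics/l1.png

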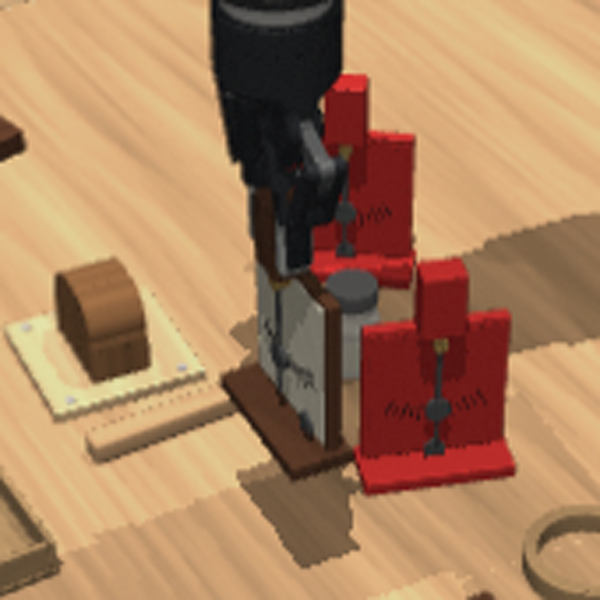

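>>> move_arm(moves=[0.2,1.3,0,0,0,0,2.5,0.4,2.5,0,0,0,0,2.5,0.4,2.5,0,0,0,0,2.5,0.4,2.5,0,0,0,0,2.5,0.4,2.5,0,0,0,0,2.5,0.4,2.5,0,0,0,0,2.5,0.4,2.5,0,0,0,0,2.5,0.4,2.5,0,0,0,0,2.5,0.4,2.5,0,0,0,0,2.5,0.2,2.5,0,0,0,0,2.5,0.2,1.5,0,0,0,0,2.5,0,0,0,0,0,0,2.5,0,0,0,0,0,0,2.5,0,0,0,0,0,0,2.5,0,0,0,0,0,0,2.5])

```text
t: 7.0
position: [0.5813, -0.2379, 0.4179]
eef_rot: [-0.0, 0.999, -0.042, 0.0]
ft_force: [-0.1, -0.0, -4.1]
grip_width: 0.0311
```

```bash
cat > ov.py <<'E'
from h import *; from cell import robot; import sys
def overlay(name,L=.3077,W=(200,110),sz=130,marks=(),q=None,save=None):
    o=robot.observe();fmt(o); s=np.load("s0.npy")
    d=robot.get_image("scene"); pickle.dump((d,o),open(name+".pkl","wb"))
    k=600//sz; x0,y0=W
    im=cv2.resize(d["pixels"][y0:y0+sz,x0:x0+sz,::-1].copy(),None,fx=k,fy=k,interpolation=cv2.INTER_CUBIC)
    raw=im.copy()
    G=cur(o)*Ro.from_rotvec([np.pi,0,0])
    w=lambda P:G.apply(np.array(P)/1000.)+o["position"]-G.apply([0,0,L])
    def D(P,c,closed=True):
        u=((proj(d,P)-[x0,y0]+.5)*k-.5).astype(int); cv2.polylines(im,[u.reshape(-1,1,2)],closed,c,1)
    for z in(0,12): D(w([[22,55,z],[22,-55,z],[-22,-55,z],[-22,55,z]]),(0,255,0))
    D(w([[6,0,115],[6,0,30]]),(255,255,0),False)
    for z in(0,10): D(place(s,np.array([[60,60,z],[60,-60,z],[-60,-60,z],[-60,60,z]])/1000),(0,255,0))
    cv2.imwrite(f"pics/{name}.png",im); cv2.imwrite(f"pics/{name}_raw.png",raw)
    print("foot",w([[0,0,0]])[0].round(4)); return d,o
if __name__=="__main__": overlay(sys.argv[1])
E
python3 - <<'E'
from ov import *
d,o=overlay("p1",W=(180,80),sz=150)
s=np.load("s0.npy"); need(o,[s[0],s[1],.080+.3077],tool(s[2]))
E
```

```text
t 7.00 pos [ 0.5813 -0.2379  0.4179] yaw -0.0849 z [-1.e-04 -1.e-04  1.e+00] F [-0.12 -0.03 -4.12] M [-0.02  0.02 -0.03] w 0.0311
foot [ 0.5813 -0.2378  0.1102]
shift cm [0.04 0.05 3.02] turn deg [-0.   -0.01 -0.01]
 shift in turned axes cm [0.04 0.05 3.02]
```

View pics/p1.png

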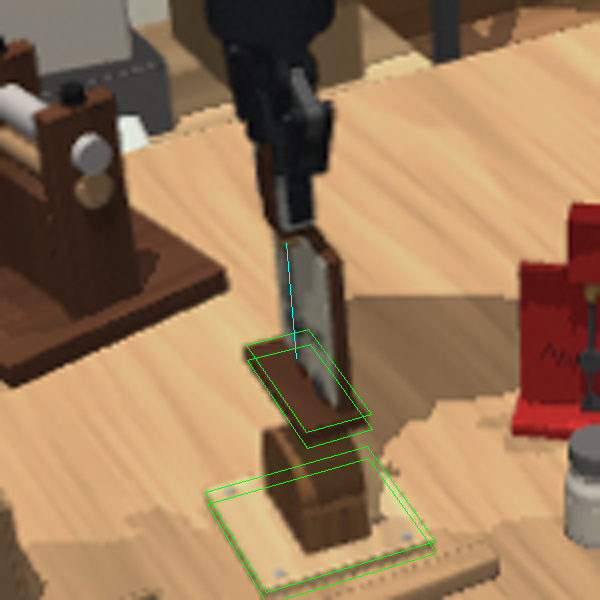

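Run:
```python
import cv2
from h import *
S=load("scene0.pkl")["pixels"][:,:,::-1]
b=S[226:272,294:336]
cv2.imwrite("pics/m1.png",cv2.resize(b,None,fx=13,fy=13,interpolation=cv2.INTER_LANCZOS4))
```

```text
(no output)
```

View pics/m1.png

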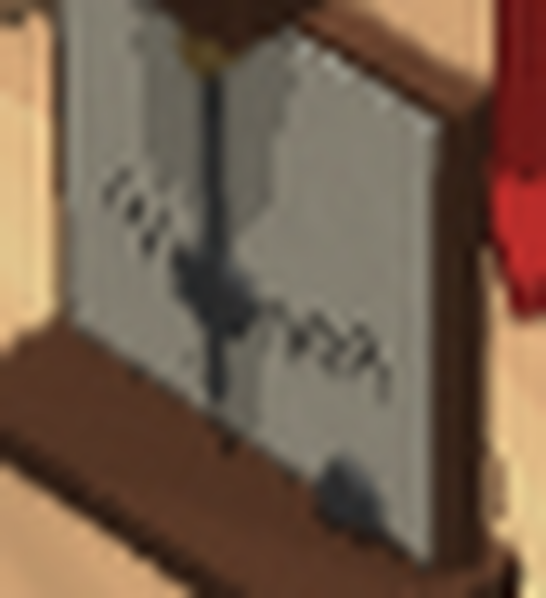

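The mark's angle is uncertain (about 0.33–0.37) because the dial is seen obliquely. While it is in the air I'll turn the dial to face the scene camera and measure it.

>>> move_arm(moves=[0,0,-1,0,0,-4,2.5,0,0,-2,0,0,-8,2.5,0,0,-2,0,0,-8,2.5,0,0,-1,0,0,-8,2.5,0,0,0,0,0,-8,2.5,0,0,0,0,0,-8,2.5,0,0,0,0,0,-8,2.5,0,0,0,0,0,-5,2.5,0,0,0,0,0,0,2.5,0,0,0,0,0,0,2.5,0,0,0,0,0,0,2.5,0,0,0,0,0,0,2.5])

```text
t: 8.25
position: [0.5813, -0.2386, 0.4777]
eef_rot: [-0.0, 0.899, 0.438, 0.0]
ft_force: [-0.1, -0.4, -4.1]
grip_width: 0.031
```

Run:
```python
from ov import *
print(robot.observe()["joints"].round(2))
d,o=overlay("f1",W=(190,60),sz=120)
cv2.imwrite("pics/f1z.png",cv2.resize(d["pixels"][100:160,220:280,::-1],(600,600),interpolation=cv2.INTER_LANCZOS4))
```

```text
[-0.52  0.45  0.44  1.56  0.    1.71]
t 8.25 pos [ 0.5813 -0.2386  0.4777] yaw 0.9076 z [-0. -0.  1.] F [-0.13 -0.35 -4.09] M [ 0.07 -0.05  0.06] w 0.0310
foot [ 0.5813 -0.2386  0.17  ]
```

View pics/f1.png

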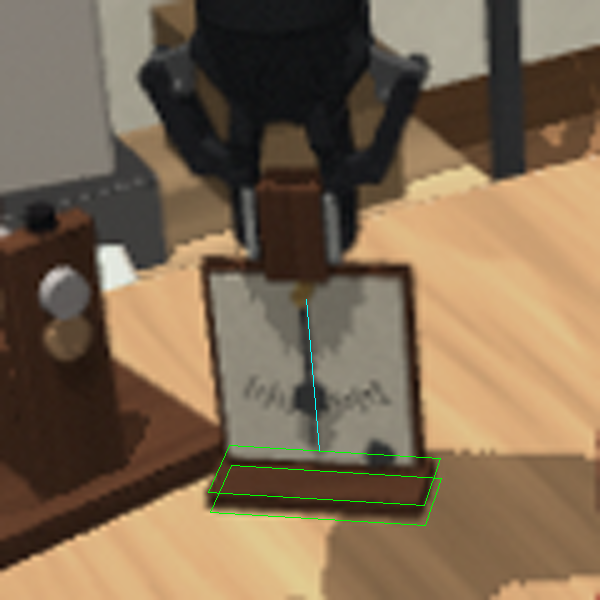

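Run:
```python
from h import *
d,o=load("f1.pkl")
cv2.imwrite("pics/f1z.png",cv2.resize(d["pixels"][108:168,226:284,::-1],None,fx=10,fy=10,interpolation=cv2.INTER_CUBIC))
```

```text
(no output)
```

View pics/f1z.png

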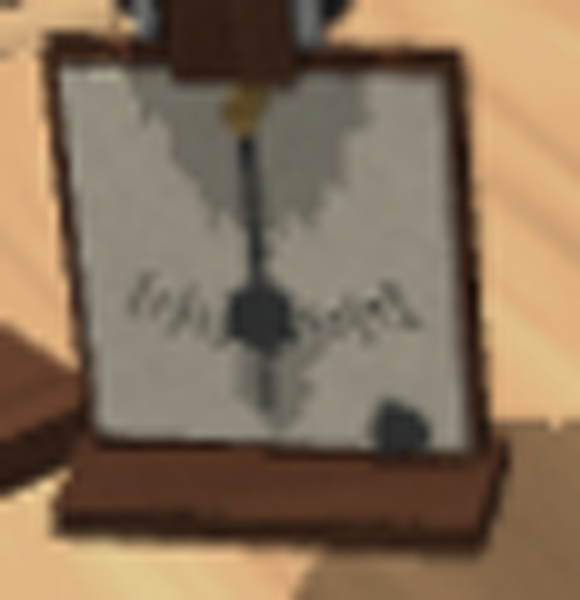

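```bash
cat > mk.py <<'E'
from h import *
d,o=load("f1.pkl")
I=d["pixels"].astype(float)
sub=I[140:158,258:274]
dark=I[...,:3].sum(2); 
print((I[146:156,260:272].sum(2)/3).round().astype(int))
print((I[146:156,260:272,0]-I[146:156,260:272,2]).round().astype(int))
G=cur(o)*Ro.from_rotvec([np.pi,0,0])
obs=crop([(55,533),(480,550),(505,440),(243,110),(260,312),(266,412),(80,440),(487,452)],10,226,108)
def pts(q):
    dx,dy,dz,xd,yaw=q
    P=np.array([[22,-55,0],[22,55,0],[-22,55,12],[xd+3,0,115],[xd+3,0,57],[xd+3,0,30],[xd,-52,12],[xd,52,12]])/1000
    return Ro.from_euler("z",yaw).apply(G.apply(P-[0,0,.3077]))+o["position"]+np.array([dx,dy,dz])/1000
f=lambda q:np.r_[(proj(d,pts(q))-obs).ravel(),q[4]/.02,q[:3]/6]
r=least_squares(f,[0,0,0,4,0]);print(r.x.round(3));print(f(r.x)[:16].reshape(-1,2).round(2).tolist())
q=r.x
def toimg(P):
    P=np.array(P)/1000
    return proj(d,Ro.from_euler("z",q[4]).apply(G.apply(P-[0,0,.3077]))+o["position"]+q[:3]/1000)
np.save("q_f1.npy",q)
for xm in (q[3],q[3]+3):
  for a in(.3,.33,.36,.39,.42):
    print(round(xm,1),a,((toimg([[xm,R*np.sin(a),115-R*np.cos(a)] for R in(86.5,96)])-[225.5,107.5])*10).round(0).tolist())
E
python3 mk.py
```

```text
[[136 135 134 135 134 134 135 134 134 134 134 127]
 [137 135 134 131 119 123 130 132 134 134 134 133]
 [137 137 135 116  77  73 100 119 131 135 135 135]
 [137 138 133  95  53  47  52  64 111 131 134 135]
 [138 138 121  75  46  46  47  47  71 121 135 134]
 [133 132 114  72  45  45  46  46  52 119 135 134]
 [ 98  98 112  79  43  44  43  46  64 109 118 117]
 [ 38  38  37  37  36  35  31  38  43  48  56  54]
 [ 56  55  55  43  39  40  40  40  41  38  46  41]
 [ 57  57  55  55  56  56  56  56  57  57  56  57]]
[[21 20 20 20 20 19 20 19 19 19 19 18]
 [20 21 20 19 16 17 19 20 19 19 19 20]
 [21 21 20 16  6  3 10 16 20 22 20 20]
 [20 20 20 12  2 -1  0  3 15 20 20 20]
 [20 20 17  7 -1  0 -2 -1  6 17 19 19]
 [21 21 15  7  0  0  0  0  1 17 20 19]
 [22 22 19 11  2  3  3  4  9 19 20 20]
 [33 32 31 20 15 15 20 23 23 23 30 29]
 [47 47 45 37 33 33 33 34 33 34 39 34]
 [47 47 47 48 47 48 48 48 47 48 49 48]]
[ 1.608 -3.892  1.356 -1.575  0.004]
[[-0.55, 0.3], [-0.07, 1.11], [0.38, -1.36], [0.2, -0.88], [0.31, -0.31], [0.54, -0.96], [-0.12, 0.62], [-0.47, 1.68]]
-1.6 0.3 [[374.0, 394.0], [387.0, 426.0]]
-1.6 0.33 [[384.0, 392.0], [398.0, 423.0]]
-1.6 0.36 [[393.0, 389.0], [408.0, 421.0]]
-1.6 0.39 [[402.0, 387.0], [419.0, 417.0]]
-1.6 0.42 [[411.0, 384.0], [429.0, 414.0]]
1.4 0.3 [[372.0, 400.0], [385.0, 432.0]]
1.4 0.33 [[381.0, 398.0], [396.0, 430.0]]
1.4 0.36 [[391.0, 396.0], [406.0, 427.0]]
1.4 0.39 [[400.0, 393.0], [416.0, 424.0]]
1.4 0.42 [[409.0, 390.0], [426.0, 421.0]]
```

The mark estimates agree on about 0.35–0.36. I'll lean the gauge 20° in the air, facing the camera, and compare pointer and mark directly.

>>> move_arm(moves=[0,0,0,-2,0,0,2.5,0,0,0,-3,0,0,2.5,0,0,0,-3,0,0,2.5,0,0,0,-3,0,0,2.5,0,0,0,-3,0,0,2.5,0,0,0,-3,0,0,2.5,0,0,0,-2,0,0,2.5,0,0,0,-1,0,0,2.5,0,0,0,0,0,0,2.5,0,0,0,0,0,0,2.5,0,0,0,0,0,0,2.5,0,0,0,0,0,0,2.5,0,0,0,0,0,0,2.5,0,0,0,0,0,0,2.5,0,0,0,0,0,0,2.5,0,0,0,0,0,0,2.5,0,0,0,0,0,0,2.5,0,0,0,0,0,0,2.5,0,0,0,0,0,0,2.5,0,0,0,0,0,0,2.5])

```text
t: 10.3
position: [0.5812, -0.2387, 0.4777]
eef_rot: [0.156, 0.885, 0.432, 0.076]
ft_force: [-0.2, 0.0, -5.1]
grip_width: 0.0314
```

Run:
```python
from ov import *
d,o=overlay("f2",W=(180,50),sz=120)
cv2.imwrite("pics/f2z.png",cv2.resize(d["pixels"][98:158,202:272,::-1],None,fx=10,fy=10,interpolation=cv2.INTER_CUBIC))
```

```text
t 10.30 pos [ 0.5812 -0.2387  0.4777] yaw 0.9088 z [-0.2698  0.2102  0.9397] F [-0.19  0.   -5.05] M [ 0.4   0.52 -0.02] w 0.0314
foot [ 0.6642 -0.3033  0.1885]
```

View pics/f2.png

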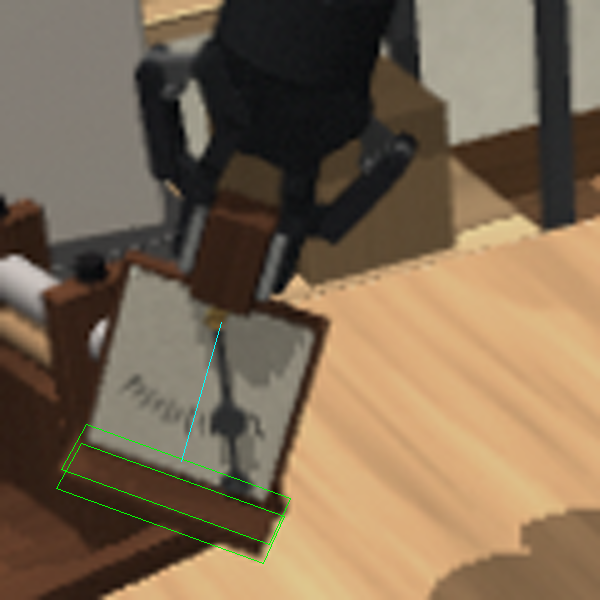

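View pics/f2z.png

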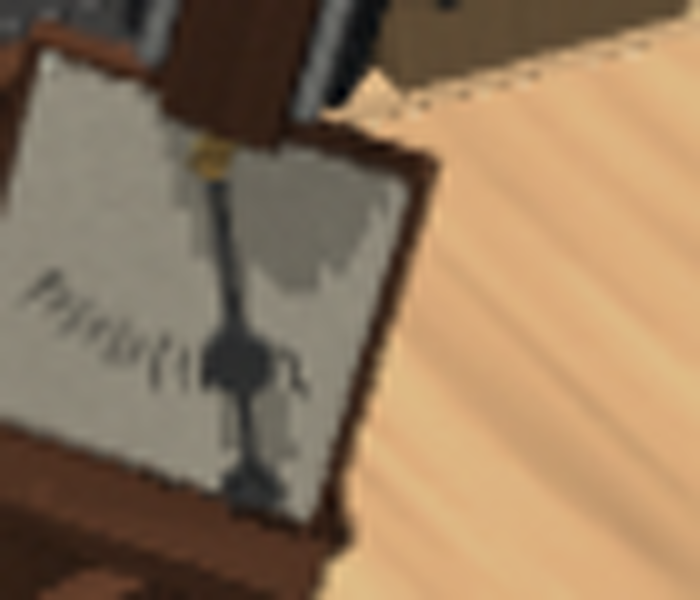

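In the air at a 20° lean, the pointer line from the pin (210,158) through the bob (238,362) runs onto the tag, centre (252,490), within about 0.01 rad. So the target lean is about 19.5°. Now I return to level over the stud.

>>> move_arm(moves=[0,0,0,2,0,0,2.5,0,0,0,4,0,0,2.5,0,0,0,4,0,0,2.5,0,0,0,4,0,0,2.5,0,0,0,4,0,0,2.5,0,0,0,2,0,0,2.5,0,0,0,0,0,4,2.5,0,0,0,0,0,8,2.5,0,0,0,0,0,8,2.5,0,0,0,0,0,8,2.5,0,0,0,0,0,8,2.5,0,0,0,0,0,8,2.5,0,0,1,0,0,8,2.5,0,0,2,0,0,5,2.5,0,0,2,0,0,0,2.5,0,0,1,0,0,0,2.5,0,0,1,0,0,0,2.5,0,0,0,0,0,0,2.5,0,0,0,0,0,0,2.5,0,0,0,0,0,0,2.5])

```text
t: 12.35
position: [0.5814, -0.2388, 0.4085]
eef_rot: [0.0, 0.999, -0.043, 0.001]
ft_force: [-0.3, 0.6, -3.9]
grip_width: 0.0312
```

Run:
```python
from ov import *
d,o=overlay("p2",W=(180,80),sz=150)
s=np.load("s0.npy"); need(o,[s[0],s[1],.080+.3077],tool(s[2]))
```

```text
t 12.35 pos [ 0.5814 -0.2388  0.4085] yaw -0.0860 z [-1.2e-03  6.0e-04  1.0e+00] F [-0.31  0.63 -3.93] M [ 0.   -0.01  0.01] w 0.0312
foot [ 0.5817 -0.239   0.1008]
shift cm [ 0.02 -0.04  2.08] turn deg [ 0.03 -0.07 -0.07]
 shift in turned axes cm [ 0.02 -0.04  2.08]
```

View pics/p2.png

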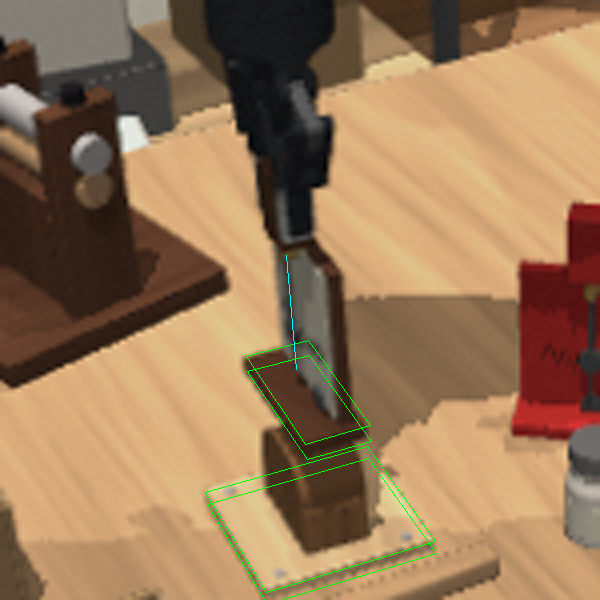

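>>> move_arm(moves=[0,0,0.8,0,0,0,2.5,0,0,0.7,0,0,0,2.5,0,0,0.3,0,0,0,2.5,0,0,0.1,0,0,0,2.5,0,0,0.1,0,0,0,2.5,0,0,0,0,0,0,2.5,0,0,0,0,0,0,2.5])

```text
t: 13.1
position: [0.5813, -0.2387, 0.3879]
eef_rot: [0.0, 0.999, -0.043, 0.0]
ft_force: [0.2, 0.3, -4.7]
grip_width: 0.0314
```

Run:
```python
from ov import *
o=robot.observe();fmt(o)
```

```text
t 13.10 pos [ 0.5813 -0.2387  0.3879] yaw -0.0860 z [-3.e-04  2.e-04  1.e+00] F [ 0.19  0.29 -4.71] M [-0.08  0.    0.04] w 0.0314
```

>>> move_arm(moves=[0,0,0.1,0,0,0,2.5,0,0,0,0,0,0,2.5])

```text
t: 13.3
position: [0.5813, -0.2387, 0.3873]
eef_rot: [0.0, 0.999, -0.043, 0.001]
ft_force: [0.0, 0.0, 3.1]
grip_width: 0.0313
```

>>> move_arm(moves=[0,0,0.1,0,0,0,2.5,0,0,0,0,0,0,2.5])

```text
t: 13.5
position: [0.5812, -0.2386, 0.3873]
eef_rot: [0.001, 0.999, -0.043, 0.001]
ft_force: [-2.9, 1.0, 12.5]
grip_width: 0.0315
```

```bash
cat > roll.py <<'E'
import numpy as np
from scipy.spatial.transform import Rotation as Ro
def foot(t):
    n=np.array([np.sin(t),np.cos(t)]);tg=np.array([np.cos(t),-np.sin(t)]); t0=.14
    if t<t0: c=np.array([0,40])+40*n; s=40*t
    else:
        # knot
        n0=np.array([np.sin(t0),np.cos(t0)])
        gap=np.hypot(*(np.array([15,53])+25*n0-np.array([0,40])-40*n0))
        c=np.array([15,53])+25*n; s=40*t0+gap+25*(t-t0)
    return c-s*tg
def tcp(t,dl=1.2,L=307.5): n=np.array([np.sin(t),np.cos(t)]); return foot(t)+(L-dl)*n
def rows(ths,dls):
    for a,b,da,db in zip(ths[:-1],ths[1:],dls[:-1],dls[1:]):
        a,b=np.radians(a),np.radians(b)
        d=tcp(b,db)-tcp(a,da)
        # tool axes at a: y_t = -(gauge y)=-(cos a,-sin a); z_t=-(sin a,cos a)
        print(round(np.degrees(b),1),"ty %.2f tz %.2f"%(-(d@[np.cos(a),-np.sin(a)])/10,-(d@[np.sin(a),np.cos(a)])/10),"ax %.2f"%-np.degrees(b-a),"foot",foot(b).round(1))
if __name__=="__main__":
    th=[0,1,2,3.5,5,6.5,8,9.5,11,12.5,14,15.5,17,18.5,19.5]
    rows(th,[1.6]+[1.2]*(len(th)-1))
E
python3 roll.py
```

```text
1.0 ty -0.53 tz -0.04 ax -1.00 foot [ 0. 80.]
2.0 ty -0.53 tz 0.00 ax -1.00 foot [ 0. 80.]
3.5 ty -0.80 tz 0.01 ax -1.50 foot [ 0.  80.1]
5.0 ty -0.80 tz 0.00 ax -1.50 foot [ 0.  80.2]
6.5 ty -0.80 tz -0.00 ax -1.50 foot [ 0.  80.3]
8.0 ty -0.80 tz -0.00 ax -1.50 foot [ 0.  80.4]
9.5 ty -0.80 tz -0.04 ax -1.50 foot [ 0.1 80.8]
11.0 ty -0.80 tz -0.04 ax -1.50 foot [ 0.2 81.3]
12.5 ty -0.80 tz -0.04 ax -1.50 foot [ 0.3 81.9]
14.0 ty -0.80 tz -0.04 ax -1.50 foot [ 0.4 82.4]
15.5 ty -0.80 tz -0.05 ax -1.50 foot [ 0.6 82.9]
17.0 ty -0.80 tz -0.05 ax -1.50 foot [ 0.7 83.5]
18.5 ty -0.80 tz -0.05 ax -1.50 foot [ 0.9 84.1]
19.5 ty -0.53 tz -0.04 ax -1.00 foot [ 1.1 84.5]
```

>>> move_arm(moves=[0,0,0,0,0,0,2.5,0,0,0,0,0,0,2.5,0,0,0,0,0,0,2.5])

```text
t: 13.8
position: [0.5813, -0.2386, 0.3873]
eef_rot: [0.001, 0.999, -0.043, 0.001]
ft_force: [-3.2, 1.4, 13.7]
grip_width: 0.0311
```

>>> move_arm(moves=[0,-0.53,-0.04,-1,0,0,2.5,0,-0.53,0,-1,0,0,2.5,0,-0.8,0,-1.5,0,0,2.5,0,-0.8,0,-1.5,0,0,2.5,0,-0.8,0,-1.5,0,0,2.5,0,-0.8,0,-1.5,0,0,2.5,0,-0.8,-0.04,-1.5,0,0,2.5,0,0,0,0,0,0,2.5])

```text
t: 14.6
position: [0.5857, -0.1876, 0.3837]
eef_rot: [0.084, 0.996, -0.042, -0.003]
ft_force: [-0.8, 0.1, 6.9]
grip_width: 0.0312
```

Run:
```python
from ov import *
d,o=overlay("r1",W=(180,80),sz=150)
```

```text
t 14.60 pos [ 0.5857 -0.1876  0.3837] yaw -0.0850 z [0.0128 0.166  0.986 ] F [-0.84  0.09  6.89] M [-0.01  0.27 -0.07] w 0.0312
foot [ 0.5817 -0.2387  0.0803]
```

View pics/r1.png

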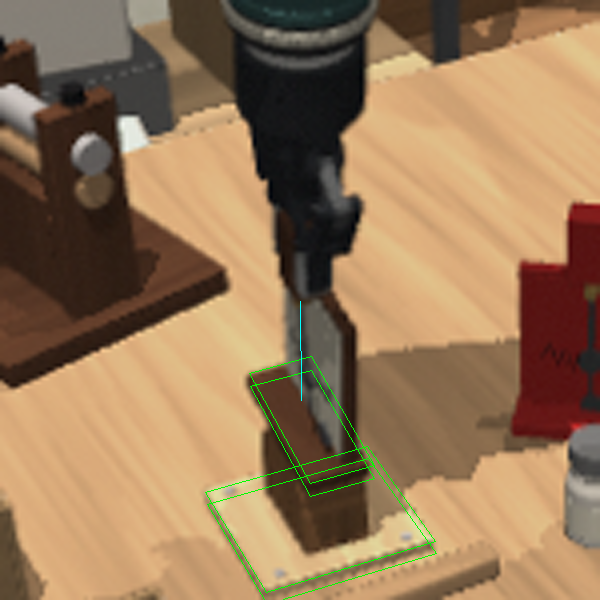

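The contact force is about 11 N at a 9.5° lean, which is good. I continue.

>>> move_arm(moves=[0,-0.8,-0.04,-1.5,0,0,2.5,0,-0.8,-0.04,-1.5,0,0,2.5,0,-0.8,-0.04,-1.5,0,0,2.5,0,-0.8,-0.05,-1.5,0,0,2.5,0,-0.8,-0.05,-1.5,0,0,2.5,0,-0.8,-0.05,-1.5,0,0,2.5,0,-0.53,-0.04,-1,0,0,2.5,0,0,0,0,0,0,2.5,0,0,0,0,0,0,2.5,0,0,0,0,0,0,2.5,0,0,0,0,0,0,2.5,0,0,0,0,0,0,2.5,0,0,0,0,0,0,2.5,0,0,0,0,0,0,2.5,0,0,0,0,0,0,2.5,0,0,0,0,0,0,2.5,0,0,0,0,0,0,2.5,0,0,0,0,0,0,2.5,0,0,0,0,0,0,2.5,0,0,0,0,0,0,2.5])

```text
t: 16.65
position: [0.5902, -0.1361, 0.3741]
eef_rot: [0.169, 0.985, -0.042, -0.007]
ft_force: [-0.7, 4.1, 7.4]
grip_width: 0.0312
```

Run:
```python
from ov import *
d,o=overlay("r2",W=(180,80),sz=150)
cv2.imwrite("pics/r2z.png",cv2.resize(d["pixels"][145:210,235:285,::-1],None,fx=9,fy=9,interpolation=cv2.INTER_CUBIC))
```

```text
t 16.65 pos [ 0.5902 -0.1361  0.3741] yaw -0.0857 z [0.0271 0.3317 0.943 ] F [-0.69  4.12  7.38] M [ 1.09  0.3  -0.15] w 0.0312
foot [ 0.5819 -0.2382  0.0839]
```

View pics/r2.png

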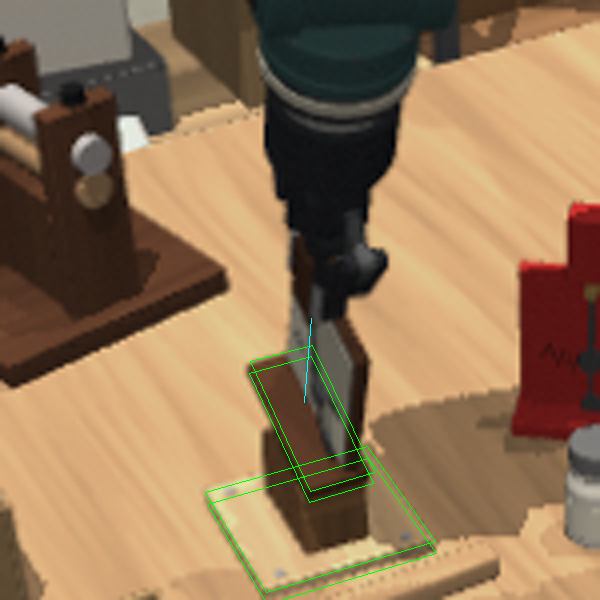

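View pics/r2z.png

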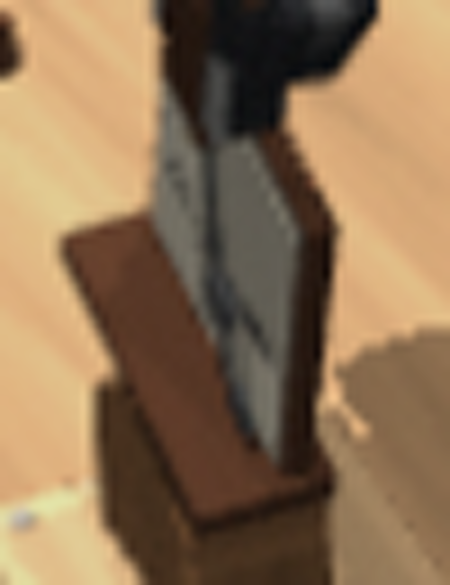

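Tool lean reads 0.339. The dial is seen at a grazing angle here, so I'll fit pointer and mark jointly across the three views (two facing, one on the stud), with the depth offset of the tag free.

Run:
```python
from h import *
for n,(x0,y0,x1,y1) in dict(f1=(246,114,272,158),f2=(218,110,236,152),r2=(254,158,270,198)).items():
    d,o=load(n+".pkl"); I=d["pixels"][y0:y1,x0:x1].astype(float)
    print(n,x0,y0)
    g=I.mean(2); s=I[...,0]-I[...,2]
    for i in range(len(g)): print(y0+i," ".join("%3d%s"%(v,"*" if ss<8 and v<90 else " ") for v,ss in zip(g[i],s[i])))
```

```text
f1 246 114
114  32   34   33   34   37   36   36   35   36   29   27   34   34   33   32   32   32   40   46   45   42   40   38   38   40   40 
115  32   33   32   34   37   37   36   35   36   45   66   78   78   73   64   66   81   96   97   91   84   77   77   73   48   33 
116  69   70   70   61   47   46   46   53   50   68   97  104  104  101   93   95  112  132  134  128  123  121  120  107   65   36 
117 102  102   96   79   63   62   62   81   83   91  102  102  102  100  100  101  116  134  135  136  134  134  134  117   74   37 
118 102   98   80   66   66   64   73   96  102  104  103  103  101  101  102  102  117  135  136  136  135  134  134  121   80   36 
119 103   97   74   65   65   70   88  102  102  104  102  104  103  102  102  103  110  126  137  135  134  134  134  125   86   36 
120 102   99   89   77   75   81  100  102  103  102  102  103  102  102  102  104  115  130  137  136  135  133  132  131   95   37 
121 101  101  101   89   63   79  103  104  101  102  101  101  103  102  113  125  132  137  137  136  135  135  135  136   98   36 
122 103  102  102
[... 11435 characters left out ...]
107  106   61   31   25   26 
190  65   64   63   60   58   59   46   40*  64* 101  108  104   55   29   27   26 
191  65   65   65   62   59   58   55   40   48*  92  106  105   51   25   27   24 
192  65   65   65   63   61   60   59   40   42*  76  104  102   50   29   26   25 
193  65   65   64   63   65   61   59   51   41   50  102   94   46   25   24   26 
194  63   64   65   64   64   64   60   58   38   33   81   82   44   27   25   29 
195  61   66   65   64   63   64   62   62   53   49   62   77   42   29   24   27 
196  58   64   65   64   64   63   64   63   58   57   57   60   38   26   25   29 
197  50   64   64   65   64   63   65   63   61   59   57   53   35   30   25   35
```

Run:
```python
from h import *
def P(n,lean,xp,xm,a,off):
    d,o=load(n+".pkl"); G=cur(o)*Ro.from_rotvec([np.pi,0,0])
    pt=lambda x,r,t:[x,r*np.sin(t),115-r*np.cos(t)]
    L=np.array([pt(xp,0,0),pt(xp,30,lean),pt(xp,58,lean),pt(xp,85,lean),pt(xm,86.5,a),pt(xm,95,a)])/1000
    u=proj(d,G.apply(L-[0,0,.3075])+o["position"])
    return u-u[2]+off
for xp,xm in((4,4),(6,3),(8,3)):
  for a in(.30,.34,.38):
    print(xp,xm,a)
    for n,le,off in(("f1",0,(251.6,139.4)),("f2",.349,(225.3,134)),("r2",.339,(259,179.3))):
        print("  ",n,P(n,le,xp,xm,a,off).round(1).tolist())
```

```text
4 4 0.3
   f1 [[249.8, 118.6], [250.7, 129.5], [251.6, 139.4], [252.4, 148.8], [262.4, 148.5], [263.6, 151.4]]
   f2 [[222.9, 113.1], [224.1, 124.1], [225.3, 134.0], [226.4, 143.4], [224.8, 143.8], [225.0, 146.7]]
   r2 [[257.4, 159.8], [258.2, 170.0], [259.0, 179.3], [259.7, 188.1], [259.3, 187.8], [259.5, 190.5]]
4 4 0.34
   f1 [[249.8, 118.6], [250.7, 129.5], [251.6, 139.4], [252.4, 148.8], [263.7, 148.2], [265.0, 151.0]]
   f2 [[222.9, 113.1], [224.1, 124.1], [225.3, 134.0], [226.4, 143.4], [226.2, 143.9], [226.5, 146.8]]
   r2 [[257.4, 159.8], [258.2, 170.0], [259.0, 179.3], [259.7, 188.1], [259.8, 188.6], [260.0, 191.3]]
4 4 0.38
   f1 [[249.8, 118.6], [250.7, 129.5], [251.6, 139.4], [252.4, 148.8], [264.9, 147.9], [266.4, 150.7]]
   f2 [[222.9, 113.1], [224.1, 124.1], [225.3, 134.0], [226.4, 143.4], [227.5, 143.9], [227.9, 146.9]]
   r2 [[257.4, 159.8], [258.2, 170.0], [259.0, 179.3], [259.7, 188.1], [260.3, 189.2], [260.5, 192.0]]
6 3 0.3
   f1 [[249.8, 118.6], [250.7, 129.5], [251.6, 139.4], [252.4, 148.8], [262.7, 147.9], [263.9, 150.7]]
   f2 [[222.9, 113.1], [224.1, 124.0
[... 1058 characters left out ...]
 [259.0, 179.3], [259.7, 188.1], [261.1, 187.3], [261.3, 190.0]]
8 3 0.34
   f1 [[249.8, 118.6], [250.7, 129.5], [251.6, 139.4], [252.4, 148.8], [264.1, 147.2], [265.4, 150.0]]
   f2 [[222.9, 113.1], [224.1, 124.0], [225.3, 134.0], [226.4, 143.4], [226.7, 142.9], [227.0, 145.8]]
   r2 [[257.4, 159.8], [258.2, 170.0], [259.0, 179.3], [259.7, 188.1], [261.6, 188.0], [261.9, 190.8]]
8 3 0.38
   f1 [[249.8, 118.6], [250.7, 129.5], [251.6, 139.4], [252.4, 148.8], [265.4, 146.8], [266.8, 149.6]]
   f2 [[222.9, 113.1], [224.1, 124.0], [225.3, 134.0], [226.4, 143.4], [228.0, 142.9], [228.5, 145.8]]
   r2 [[257.4, 159.8], [258.2, 170.0], [259.0, 179.3], [259.7, 188.1], [262.1, 188.7], [262.4, 191.5]]
```

All three views agree on a mark of about 0.345 ± 0.01, against a lean of 0.339, so no correction is needed. I let it settle once more and do a last check.

>>> move_arm(moves=[0,0,0,0,0,0,2.5,0,0,0,0,0,0,2.5,0,0,0,0,0,0,2.5,0,0,0,0,0,0,2.5,0,0,0,0,0,0,2.5,0,0,0,0,0,0,2.5,0,0,0,0,0,0,2.5,0,0,0,0,0,0,2.5,0,0,0,0,0,0,2.5,0,0,0,0,0,0,2.5])

```text
t: 17.7
position: [0.5902, -0.1361, 0.3741]
eef_rot: [0.169, 0.985, -0.042, -0.006]
ft_force: [-0.4, 4.7, 8.4]
grip_width: 0.0314
```

Run:
```python
from ov import *
d,o=overlay("r3",W=(180,80),sz=150)
a,_=load("r2.pkl"); print("pixel diff r2-r3",np.abs(a["pixels"][140:210,230:290].astype(int)-d["pixels"][140:210,230:290]).max())
print("lean",np.arccos((cur(o)*Ro.from_rotvec([np.pi,0,0])).apply([0,0,1])[2]), np.abs(o["joint_velocities"]).max())
d2=robot.get_image("scene");cv2.imwrite("pics/end.png",d2["pixels"][:,:,::-1])
```

```text
t 17.70 pos [ 0.5902 -0.1361  0.3741] yaw -0.0857 z [0.0271 0.3316 0.943 ] F [-0.41  4.68  8.36] M [ 1.13  0.26 -0.07] w 0.0314
foot [ 0.5819 -0.2382  0.0839]
pixel diff r2-r3 6
lean 0.3392064011168487 0.0027132647603435767
```

View pics/end.png

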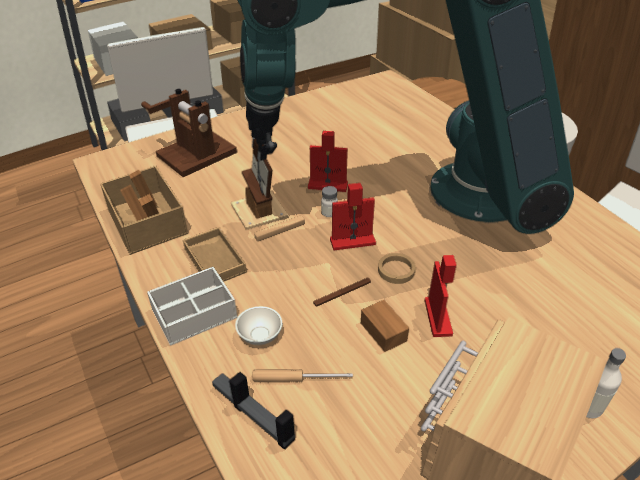

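The picture shows the gauge leaning on the stud at about (260,185). Everything else is where it was, and the pointer region is unchanged between the last two pictures. I'm handing it in.

Run:
```python
from cell import robot
print(robot.job_done());
```

```text
the job is handed in; nothing more can be done
None
```

The job is handed in. The dark-wood gauge is gripped by its top block and resting on the stud, leaned 0.339 rad to its own +y side so the pointer sits on the mark.

I set the gauge level and square on the stud first and held it there for about 0.5 s. Before that I leaned it 20° in the air with the dial facing the camera, so I could compare pointer and mark directly. Then I rolled it onto the knot.

**Last checks, all within the limits:**
- **Pointer on mark:** the lean is 0.339 rad. Three views put the mark at about 0.345 ± 0.01, but single readings ran from 0.33 to 0.37 and the early, more oblique pictures agreed less well. On the stud the dial is seen almost edge-on, so that final picture alone is a weak check.
- **Contact and grip:** roughly 13 N between foot and stud, worked out from the wrist force plus the gauge's weight. I set a 70 N squeeze on the block.
- **Position:** the foot centre is within 1 mm of the stud's middle by my measurement, which is good to about 2–3 mm, and square to within about 0.001 rad of the fitted stud direction.
- **Stillness:** the last two pictures, 1 s apart, show no movement of the gauge or pointer.
- **Other things:** by eye in the last picture, nothing else on the bench has moved.

The run took about 18 s of the 54 s allowed.

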